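# Hang the cornice template level on its peg

## Robot

A 6-joint arm with a two-finger parallel gripper is mounted at the origin on the work surface. World frame = base frame: x ahead of the robot, y to its left, z up, the work surface at z = 0. Lengths are in m, angles in rad, forces in N, time in s.
With the tool pointing down it reaches from about 0.275 to 0.875 m from the base axis. Payload 12.5 kg.
Tool frame: the origin (TCP) lies at the very end of the fingers, on their centre line; the grasp point (between the pads) lies 19 mm behind it (arm.grip_depth is the distance from the TCP to the grasp point, in m); y points along the fingers, x is the direction in which the jaws open and shut, and the axes are right-handed (so a half turn about y gives the same grasp; the last joint's range is limited). The gripper opens to 85 mm and grips with 20 to 120 N. Pads are 22 mm wide; open, the fingers measure 114 mm over their backs; the gripper's body (76 mm by 85 mm) begins 54 mm behind the grasp point. The pads swing forward as they close: fully open they stand 13 mm farther back than shut.
Start: joints at [-1.393, 0.351, 1.652, -0, 1.139, -0.085], TCP at [0.143, -0.531, 0.231] pointing down, gripper open.
Joint ranges: [-2.75, 2.75], [-0.79, 2.1], [0.01, 2.65], [-1.57, 4.71], [0.07, 3.14], [-2.87, 2.87]. Speed limits (rad/s): [2.22, 2.22, 2.79, 3.14, 3.14, 3.14].

## Interface

Orientations are given as a unit quaternion [x, y, z, w].
In Python, from rig import readout, read_camera, camera_info, arm, regions_of, mark_of gives the robot as it stands.
- The arm moves only by the shell command python3 -m inch 'ROWS' [OPENING]. ROWS is a JSON object of lists of equal length, an entry for each row: "translation": the shift along the tool's x, y, z in m, a list of three; "turn": the turn about the tool's y in degrees. A call has 1 to 8 rows; each row is the pose to reach, as a shift and turn from the pose measured when the call began, along the tool's axes at that moment; what a row does not reach only later rows make up. A row lasts 1/10 s, in which the tool goes at most 50 mm and 8.59 degrees, less where a joint would pass 70% of its speed; a pose out of reach is approached as far as the arm can. A call with a gripper value outside its range is refused whole. OPENING is the gripper command: -1 is fully open, 1 is shut, values between are in proportion, set as the call begins (- or left out, the last holds). The fingers move at their own pace and stop on an object; the grip force is fixed at half the most. Time passes only in rows, so rows that repeat a pose let the fingers close. It gives the time, the measured TCP pose, the force and the opening at its end, in the units of the state.
- readout.get_state(): the state, without advancing time (a new reading comes with each control period).
- read_camera(name): name is "scene" or "top" or "wrist"; returns the picture (384x512x3 uint8, red, green, blue); there is no depth.
- camera_info(name): a dict with "fov_y" (degrees; the focal length in pixels is half the picture's height over the tangent of half this angle, whatever the lens; pixels are square), "cx", "cy" (the principal point, pixels), "camera_from_world" (4x4, takes a point from world to camera coordinates). Camera axes: x right, y up, looking along -z (the intrinsics and any distortion apply to the point x, -y, -z); pixel columns grow to the right and rows downward; lengths in m; the calibration is good to about 2 mm. A picture is of the moment at which its call begins: read the wrist's pose just before it. camera_info takes no time and is no camera call; for the wrist camera it gives the pose at the moment of the call.
- arm.close_job(): hands the job in, once; it reports no verdict.
Trained networks look in the newest picture that a camera, given by its name, has taken for a name from the list of things; names that differ only in an ending like _2 or _b are one class to them, and where a whole thing is asked for, a point or a joint stands for the part that bears it (a point fixed in the world has none). Each returns a list of dicts, best first, with "p" (0 to 1); they miss things now and then, are a little off and sometimes report something else, mostly with a low value. They report only what shows in the picture. A call takes as long as a camera call. They do not tell look-alikes from the thing itself.
- regions_of(camera, name): "pixels" (384x512 bool, what is visible of it) and "extent" ([left, top, right, bottom] in pixels, round what is visible of it).
- mark_of(camera, name): "centre" ([column, row] in pixels: a listed point, or the origin of a listed thing).
The state is a dict: "time": time; "joints": joint angles; "joint_vel": joint speeds; "joint_torque": joint torques, N m; "position": TCP position; "ee_rot": TCP orientation; "contact_force": force on the tool from outside, world axes, zero at the start; "ft_torque": the same for the moment, N m; "opening": finger opening in m.
Only numpy, scipy, OpenCV 4.12 (cv2) and the standard library are available. Lean on these libraries where they do the work, as an engineer would, in place of code of your own. Each camera call takes 0.05 s, during which the arm holds its last target. There are 200 camera calls.

## Task

Take the large cornice template out of the slotted block and hang it on the free peg of the template stand, by the one of its four holes from which it hangs with its long top edge level, slid right back against the rail. The peg sits crooked in its socket, so feel the hole over it gently: never bear on the stand with the template harder than about 15 N. Leave the template hanging free and at rest, and leave the other templates and the tools where they are.

Things in the scene. Friction and masses are not known exactly. Their poses are not given: they have to be found in the camera images.
- template: Large cornice template, loose: uniform plywood board 10 mm thick, 0.2 kg, upright on its foot in the block's near slot. Origin: middle of the foot's underside. x square to the board, y from the deep tail to the shallow nose, z up. Outline (y,z) in mm: (-55,0) (55,0) (55,76) (80,76), bulging quarter round to (105,101), (120,101) (120,90) (165,90) (165,180) (-55,180).
- top_mid (a point): middle of the template's long straight top edge (y = 55 mm, z = 180 mm), in mid thickness; axes as the template's. The edge may be pinched from above anywhere. Either face may be hung against the rail.
- hole1 (a point): centre of the template's first hole, in mid thickness (template y = 4 mm, z = 134 mm); axes as the template's. All four holes are round, 27 mm in diameter, straight through, in a row 46 mm below the top edge.
- hole2 (a point): centre of the second hole (template y = 36 mm, z = 134 mm), likewise
- hole3 (a point): centre of the third hole (template y = 68 mm, z = 134 mm), likewise
- hole4 (a point): centre of the fourth hole (template y = 100 mm, z = 134 mm), likewise
- rack: Slotted timber block, fixed, 171 mm (x) by 160 mm (y), 60 mm high. Two slots along its y, 14 mm wide, 40 mm deep (floor 20 mm above the bench): at x = -35 mm stands the large template, at x = +35 mm a small one. Origin: centre of its underside, on the bench.
- stand: Template stand, fixed: a timber peg rail 460 mm long (y), 30 mm high, its mid height 200 mm above the bench, front face in the plane x = 0 and facing -x; two posts behind it. Two wooden pegs stick out of the front face along -x at z = 200 mm: at y = -155 mm one with a template on it, at y = +100 mm the free one. Origin: on the bench below the front face, at mid length; z up.
- peg_root (a point): Centre of the free peg's root on the rail's front face; axes as the stand's. Neck 14 mm in diameter; mushroom head 24 mm, widest 54 to 58 mm from the rail, then a blunt cone to its end at 63 mm. Firm, smooth, waxed, but crooked: the head sits up to 8 mm off to either side and up to 8 mm high or low, unmeasured. The cone pushes a hole's rim towards centre; behind the head the hole drops 6.5 mm onto the neck.
- hung_template: small plywood template, 100 mm wide, 130 mm high, 8 mm thick, hanging on the other peg; its origin is the centre of its hole. To be left alone.
- small_template: small plywood template (90 x 100 x 8 mm) standing in the farther slot of the block; origin: middle of its underside. To be left alone.
- mallet: mason's round mallet, 96 mm in diameter, 205 mm high, standing head down on the bench; origin: centre of its underside. To be left alone.
- chisel: mason's chisel, 215 mm long, lying on the bench along its x, blade to +x; origin: on the bench, 70 mm from its struck end. To be left alone.
Not all that is in view belongs to the job. What is shaped like the rack but green or pink is not meant.

How it is judged:
On the way, in this order (a step that is already met when the one before it is completed fails the run):
1. the template is lifted out of the slotted block (z of template in the frame of rack above 0.065 m and contact force between template and rack below 0.1 N), for 0.1 s.
2. one of its holes is over the free peg, behind the head (((x of hole1 in the frame of stand between -0.03 and 0 m and y of hole1 in the frame of stand between 0.088 and 0.112 m and z of hole1 in the frame of stand between 0.185 and 0.215 m) or (x of hole2 in the frame of stand between -0.03 and 0 m and y of hole2 in the frame of stand between 0.088 and 0.112 m and z of hole2 in the frame of stand between 0.185 and 0.215 m) or (x of hole3 in the frame of stand between -0.03 and 0 m and y of hole3 in the frame of stand between 0.088 and 0.112 m and z of hole3 in the frame of stand between 0.185 and 0.215 m) or (x of hole4 in the frame of stand between -0.03 and 0 m and y of hole4 in the frame of stand between 0.088 and 0.112 m and z of hole4 in the frame of stand between 0.185 and 0.215 m))), for 0.2 s.
At the end, for the whole second after the job is handed in: The template hangs at rest on the free peg by one hole, carried by the stand alone (hole centre within 8 mm sideways of the peg root, and 6 mm in height of the point 6.5 mm below it), its back within 4.5 mm of the rail, its top edge level within 5 degrees, the board leaning less than 11 (((x of hole1 in the frame of stand between -0.0095 and 0 m and y of hole1 in the frame of stand between 0.092 and 0.108 m and z of hole1 in the frame of stand between 0.188 and 0.2 m) or (x of hole2 in the frame of stand between -0.0095 and 0 m and y of hole2 in the frame of stand between 0.092 and 0.108 m and z of hole2 in the frame of stand between 0.188 and 0.2 m) or (x of hole3 in the frame of stand between -0.0095 and 0 m and y of hole3 in the frame of stand between 0.092 and 0.108 m and z of hole3 in the frame of stand between 0.188 and 0.2 m) or (x of hole4 in the frame of stand between -0.0095 and 0 m and y of hole4 in the frame of stand between 0.092 and 0.108 m and z of hole4 in the frame of stand between 0.188 and 0.2 m)) and angle between template's own y axis and vertical between 1.484 and 1.658 rad and angle between template's own z axis and vertical below 0.2 rad and contact force between template and stand above 1 N and linear speed of template below 0.02 m/s and angular speed of template below 0.15 rad/s); the robot touches nothing.
It fails at once if the template bears on the stand or its peg with more than 15 N (contact force between template and stand above 15 N).
It fails at once if the hung template is moved by more than 30 mm (distance of hung_template from where it was at the start of the episode above 0.03 m).
It fails at once if the small template in the block is moved by more than 20 mm (distance of small_template from where it was at the start of the episode above 0.02 m).
It fails at once if the mallet or the chisel is moved by more than 20 mm (distance of any of mallet, chisel from where it was at the start of the episode above 0.02 m).
It also fails if it takes over 64 s, if anything falls off the work surface, if the arm or the gripper's body presses on something with over 40 N, if the wrist force passes 120 N, or if a joint passes its speed limit or range.

## Working session

There is one attempt and no reset: what is moved stays moved. The work goes in short steps, Python scripts to look and compute and a shell command to move; the robot and the scene stay as the last step left them, time stands still between calls to the robot, and variables do not carry over. Pictures are saved under pics/ and viewed, about 8 in all and at most 12, crops included, and the job is handed in when it is done.

```bash
ls; mkdir -p pics
python3 - <<'E'
from rig import *
import cv2,numpy as np
s=readout.get_state();print({k:np.round(v,3).tolist() for k,v in s.items()})
ims=[]
for c in("scene","top"):
    im=read_camera(c);ims.append(im);i=camera_info(c);print(c,{k:np.round(v,4).tolist() if not isinstance(v,str) else v for k,v in i.items()})
    for n in("template","rack","stand","hung_template","small_template","mallet","chisel"):
        print(n,[(np.round(r["centre"]).tolist(),round(r["p"],2)) for r in mark_of(c,n)][:4],[(list(map(int,r["extent"])),round(r["p"],2)) for r in regions_of(c,n)][:3])
    for n in("top_mid","hole1","hole2","hole3","hole4","peg_root"):
        print(n,[(np.round(r["centre"],1).tolist(),round(r["p"],2)) for r in mark_of(c,n)][:4])
    cv2.imwrite(f"pics/{c}0.png",im[...,::-1])
E
```

```text
pics
{'time': 0.0, 'joints': [-1.393, 0.351, 1.652, -0.0, 1.139, -0.085], 'joint_vel': [-0.001, 0.0, 0.001, 0.0, 0.001, -0.001], 'joint_torque': [0.001, -50.61, -29.141, -0.0, 0.005, 0.0], 'position': [0.143, -0.531, 0.231], 'ee_rot': [-0.561, 0.431, -0.43, 0.561], 'contact_force': [0.375, -0.2, -0.861], 'ft_torque': [0.013, -0.003, 0.016], 'opening': 0.086}
scene {'fov_y': 54.083, 'cx': 254.3371, 'cy': 195.5333, 'camera_from_world': [[-0.4199, 0.9075, 0.011, 0.1442], [-0.7696, -0.3625, 0.5257, 0.3307], [0.481, 0.2123, 0.8506, -1.5214], [0.0, 0.0, 0.0, 1.0]]}
template [([310.0, 225.0], 0.75)] [([298, 186, 371, 243], 0.68)]
rack [([370.0, 189.0], 0.82), ([311.0, 224.0], 0.46)] [([203, 263, 280, 341], 0.89), ([336, 155, 405, 218], 0.71), ([269, 203, 337, 267], 0.67)]
stand [([144.0, 215.0], 0.8)] []
hung_template [([336.0, 205.0], 0.75), ([93.0, 157.0], 0.43)] [([151, 108, 181, 159], 0.74)]
small_template [([295.0, 237.0], 0.87)] [([283, 216, 312, 241], 0.67), ([299, 182, 368, 246], 0.34)]
mallet [([171.0, 151.0], 0.74)] [([151, 109, 180, 158], 0.7)]
chisel [([219.0, 188.0], 0.7)] [([1
[... 1249 characters left out ...]
 196], 0.56)]
mallet [([384.0, 228.0], 0.94)] [([375, 215, 412, 243], 0.9), ([156, 192, 233, 213], 0.54), ([303, 109, 452, 166], 0.31)]
chisel [([316.0, 208.0], 0.59), ([218.0, 199.0], 0.3)] [([306, 172, 329, 233], 0.55)]
top_mid [([191.4, 196.8], 0.67)]
hole1 [([190.3, 202.6], 0.67), ([183.8, 200.1], 0.67), ([200.7, 202.5], 0.63), ([209.8, 206.1], 0.59)]
hole2 [([190.3, 202.6], 0.67), ([183.8, 200.1], 0.67), ([200.7, 202.5], 0.63), ([209.8, 206.1], 0.59)]
hole3 [([190.3, 202.6], 0.67), ([183.8, 200.1], 0.67), ([200.7, 202.5], 0.63), ([209.8, 206.1], 0.59)]
hole4 [([190.3, 202.6], 0.67), ([183.8, 200.1], 0.67), ([200.7, 202.5], 0.63), ([209.8, 206.1], 0.59)]
peg_root [([343.5, 140.7], 0.68)]
```

View pics/top0.png

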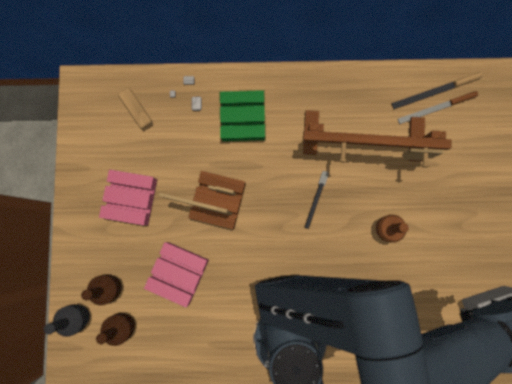

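View pics/scene0.png

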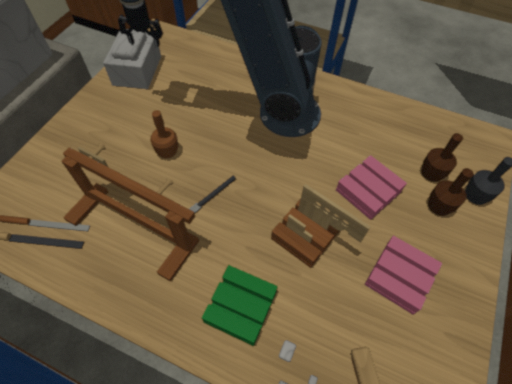

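Top view: the brown block at (216,200) holds the large template (nose at (160,194), tail at (230,213)). Its look-alikes are pink blocks at (128,199) and (177,274) and a green one at (242,115). The stand is at (375,140), with the free peg at (343,150) and the hung template at (423,152). The brown block is my choice. By centre of mass (y≈35.7 mm), hole2 is the level hole.

```bash
cat > h.py <<'E'
import numpy as np,cv2
from scipy.optimize import least_squares
from rig import *
def cam(c):
    i=camera_info(c);return np.array(i["camera_from_world"]),192/np.tan(np.radians(i["fov_y"])/2),i["cx"],i["cy"]
def proj(C,P):
    T,f,cx,cy=C;q=np.atleast_2d(P)@T[:3,:3].T+T[:3,3]
    return np.c_[cx+f*q[:,0]/-q[:,2],cy-f*q[:,1]/-q[:,2]]
def tf(p,L):   # p=x,y,yaw
    c,s=np.cos(p[2]),np.sin(p[2]);L=np.atleast_2d(L)
    return np.c_[p[0]+c*L[:,0]-s*L[:,1],p[1]+s*L[:,0]+c*L[:,1],L[:,2]]
def tri(obs):  # [(cam,uv)]
    return least_squares(lambda P:np.concatenate([(proj(C,P)[0]-uv) for C,uv in obs]),[.5,0,.1])
def fit(obs,p0,free=3): # obs: (C,local,uv)
    r=least_squares(lambda p:np.concatenate([(proj(C,tf(p,L))[0]-uv) for C,L,uv in obs]),p0,loss="soft_l1")
    return r.x,np.round(r.fun.reshape(-1,2),1)
HL={f"hole{k+1}":[0,.004+.032*k,.154] for k in range(4)}; TM=[0,.055,.2]  # template local + slot floor 20mm
E
python3 - <<'E'
from h import *
S,T=cam("scene"),cam("top")
HS=[(316.6,204.3),(329.2,210.3),(337.2,214.8),(343.4,221.1)]
HT=[(209.8,206.1),(200.7,202.5),(190.3,202.6),(183.8,200.1)]
obs=[]
for k in range(4):
    L=HL[f"hole{k+1}"];obs+=[(S,L,HS[k]),(T,L,HT[k])]
obs+=[(S,TM,(336,203.6)),(T,TM,(191.4,196.8))]
p,r=fit(obs,[.5,.25,.1]);print("templ",p.round(4),r.tolist())
L=tf(p,[0,.036,.2]);print("grasp edge",L)
for n,a,b in(("peg_root",(161.1,194.5),(343.5,140.7)),("hung",(93,157),(423,152)),("top_mid",(336,203.6),(191.4,196.8))):
    q=tri([(S,a),(T,b)]);print(n,q.x.round(4),q.fun.round(1))
im=cv2.imread("pics/top0.png");sc=cv2.imread("pics/scene0.png")
a=cv2.resize(im[90:240,150:250],None,fx=4,fy=4,interpolation=2);b=cv2.resize(sc[130:280,50:150+50],None,fx=4,fy=4,interpolation=2)
cv2.imwrite("pics/c1.png",np.hstack([a,cv2.resize(sc[170:270,265:375],(400,600))]))
cv2.imwrite("pics/c2.png",cv2.resize(im[90:200,295:460],None,fx=4.8,fy=4.8,interpolation=2))
print(camera_info("wrist"))
E
```

```text
templ [ 0.448   0.2506 -0.1971] [[1.0, -0.1], [0.3, -0.4], [-2.3, -0.5], [-0.3, 1.4], [-0.9, 0.6], [0.4, -0.6], [2.6, 0.1], [-2.7, 0.1], [-0.5, 1.6], [0.7, 4.8]]
grasp edge [[0.45502127 0.2858561  0.2       ]]
peg_root [ 0.6416 -0.1649  0.2033] [-2.2 -0.2 -2.1  1.2]
hung [ 0.6088 -0.4224  0.195 ] [ 0.5  0.1  0.5 -0.3]
top_mid [0.4709 0.3031 0.227 ] [-0.4 -0.  -0.5  0.1]
{'fov_y': 62.53938859315051, 'cx': 252.838519749849, 'cy': 189.9583946413173, 'camera_from_world': array([[ 2.60614710e-01, -9.65442869e-01, -2.01530159e-04,
        -5.50896475e-01],
       [ 9.20764112e-01,  2.48616741e-01, -3.00637931e-01,
         3.98407623e-02],
       [ 2.90298850e-01,  7.81651053e-02,  9.53738326e-01,
        -3.79523504e-01],
       [ 0.00000000e+00,  0.00000000e+00,  0.00000000e+00,
         1.00000000e+00]])}
```

View pics/c1.png

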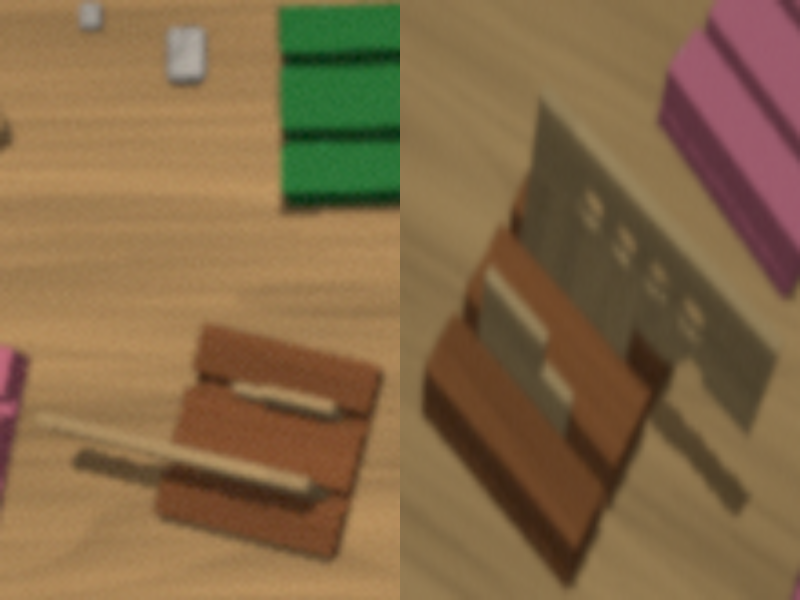

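View pics/c2.png

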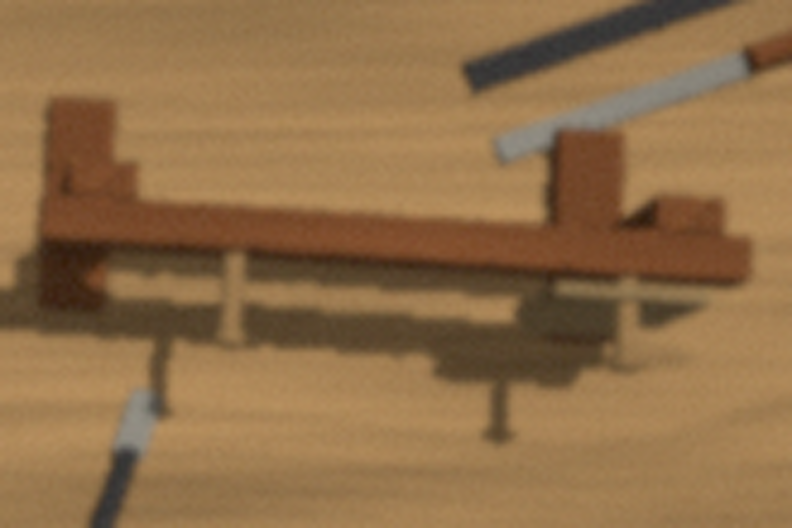

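```bash
cat >> h.py <<'E'
from scipy.spatial.transform import Rotation as Ro
def plan(pos,yaw=None):
    """yaw: world heading wanted for tool x (mod pi); prints shift in tool axes and turn"""
    s=readout.get_state();M=Ro.from_quat(s["ee_rot"]).as_matrix()
    d=M.T@(np.array(pos)-s["position"]);h=np.arctan2(M[1,0],M[0,0]);t=0
    if yaw is not None:
        e=(yaw-h+np.pi/2)%np.pi-np.pi/2;t=-np.degrees(e)  # tool y is down
    print("t%.2f pos"%s["time"],np.round(s["position"],4),"head %.2f deg"%np.degrees(h),"ydir",M[:,1].round(3),"F",np.round(s["contact_force"],2),"open",round(s["opening"],4),"j6",round(s["joints"][5],2))
    print("shift mm",(d*1e3).round(1),"turn deg",round(t,2),"rows>=",int(np.ceil(max(np.linalg.norm(d)/.05,abs(t)/8.59))))
E
python3 - <<'E'
from h import *
S,T=cam("scene"),cam("top")
HS=[(316.6,204.3),(329.2,210.3),(337.2,214.8),(343.4,221.1)]
HT=[(209.8,206.1),(200.7,202.5),(190.3,202.6),(183.8,200.1)]
obs=[]
for k in range(4):
    L=HL[f"hole{k+1}"];obs+=[(S,L,HS[k]),(T,L,HT[k])]
A,B=[0,.165,.2],[0,-.055,.2]
obs+=[(T,A,(159.5,195.5)),(T,B,(228,211.7)),(S,A,(368.1,229.2)),(S,B,(304.9,186.3))]
p,r=fit(obs,[.5,.25,.1]);print("templ",p.round(4),r.tolist());print("grasp",tf(p,[0,.036,.2]))
obs=[(T,[0,.23,.185],(303.3,139.6)),(T,[0,-.23,.185],(451.3,149)),(S,[0,.1,.2],(161.1,194.5)),(T,[0,.1,.2],(344,142.1))]
p,r=fit(obs,[.64,-.26,0]);print("stand",p.round(4),r.tolist());print("peg root",tf(p,[0,.1,.2]),"head",tf(p,[-.06,.1,.2]))
s=readout.get_state();M=Ro.from_quat(s["ee_rot"]).as_matrix();print("tool axes cols\n",M.round(3))
W=np.array(camera_info("wrist")["camera_from_world"]);c=-W[:3,:3].T@W[:3,3];print("cam in tool",(M.T@(c-s["position"])).round(4),"view dir in tool",(M.T@-W[2,:3]).round(3),"imgup",(M.T@W[1,:3]).round(3))
plan([.50,-.17,.38],-.05)
E
```

```text
templ [ 0.445   0.2498 -0.2521] [[1.0, -0.9], [0.5, 0.5], [-2.6, -0.9], [0.1, 1.7], [-1.4, 0.6], [0.9, -0.8], [1.7, 0.5], [-2.1, -0.6], [-0.8, -2.3], [-1.4, -1.7], [0.8, -2.0], [-1.5, -1.9]]
grasp [[0.45394654 0.28469163 0.2       ]]
stand [ 0.6354 -0.2746 -0.0766] [[-0.6, 0.6], [-3.2, 0.2], [-5.2, -0.5], [0.4, -0.5]]
peg root [[ 0.64301747 -0.17493014  0.2       ]] head [[ 0.58319332 -0.17033985  0.2       ]]
tool axes cols
 [[ 0.26   0.     0.966]
 [-0.966 -0.     0.26 ]
 [ 0.    -1.     0.   ]]
cam in tool [ 0.0009 -0.1425  0.0765] view dir in tool [ 0.     0.954 -0.301] imgup [-0.001  0.301  0.954]
t2.10 pos [ 0.1429 -0.5311  0.2313] head -74.94 deg ydir [ 0. -0. -1.] F [ 0.42 -0.6  -0.74] open 0.0853 j6 -0.08
shift mm [-255.9 -148.7  438.6] turn deg -72.08 rows>= 11
```

```bash
python3 -m inch '{"translation":[[0,-0.045,0],[-0.015,-0.085,0.025],[-0.04,-0.115,0.055],[-0.065,-0.14,0.09],[-0.09,-0.149,0.13],[-0.115,-0.149,0.17],[-0.14,-0.149,0.212],[-0.165,-0.149,0.254]],"turn":[-8,-16,-24,-32,-40,-48,-56,-64]}' -1
python3 -c "
from h import *
plan([.50,-.17,.38],-.07)"
```

```text
time: 2.9
position: [0.3462, -0.3042, 0.3806]
ee_rot: [0.704, -0.065, 0.066, -0.704]
contact_force: [0.5, -1.4, -0.1]
opening: 0.0855
t2.90 pos [ 0.3462 -0.3042  0.3806] head -10.63 deg ydir [ 0.001 -0.001 -1.   ] F [ 0.48 -1.38 -0.07] open 0.0855 j6 -0.64
shift mm [126.4   0.6 160.2] turn deg -6.62 rows>= 5
```

```bash
python3 -m inch '{"translation":[[0.03,0,0.04],[0.06,0,0.08],[0.095,0,0.12],[0.126,0,0.16],[0.126,0,0.16],[0.126,0,0.16]],"turn":[-2,-4,-6,-6.6,-6.6,-6.6]}'
cat > look.py <<'E'
import sys,pickle
from h import *
tag=sys.argv[1];C=cam("wrist");im=read_camera("wrist")
pickle.dump(C,open(f"pics/{tag}.pkl","wb"))
cv2.imwrite(f"pics/{tag}.png",im[...,::-1])
for n in sys.argv[2:]:
    print(n,[(np.round(r["centre"],1).tolist(),round(r["p"],2)) for r in mark_of("wrist",n)][:4])
E
python3 look.py w1 peg_root hung_template stand; python3 -c "
from h import *
plan([.50,-.17,.38],-.07)"
```

```text
time: 3.5
position: [0.5001, -0.1693, 0.3802]
ee_rot: [0.707, -0.024, 0.024, -0.707]
contact_force: [-0.2, 0.8, -0.3]
opening: 0.0853
peg_root [([390.1, 155.4], 0.96)]
hung_template [([354.0, 348.7], 0.7)]
stand []
t3.70 pos [ 0.4988 -0.1711  0.3808] head -4.13 deg ydir [ 0.001 -0.001 -1.   ] F [ 0.91  0.35 -0.08] open 0.0857 j6 -0.35
shift mm [1.1 0.8 1.2] turn deg -0.12 rows>= 1
```

View pics/w1.png

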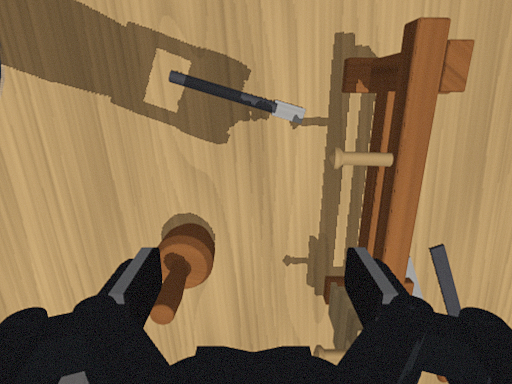

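```bash
python3 -c "
import cv2,numpy as np
im=cv2.imread('pics/w1.png')
a=cv2.resize(im[0:280,330:470],None,fx=2,fy=2,interpolation=2);b=cv2.resize(im[115:195,325:410],None,fx=6,fy=7,interpolation=2)
cv2.imwrite('pics/c3.png',np.hstack([a,b]))"
```

```text
(no output)
```

View pics/c3.png

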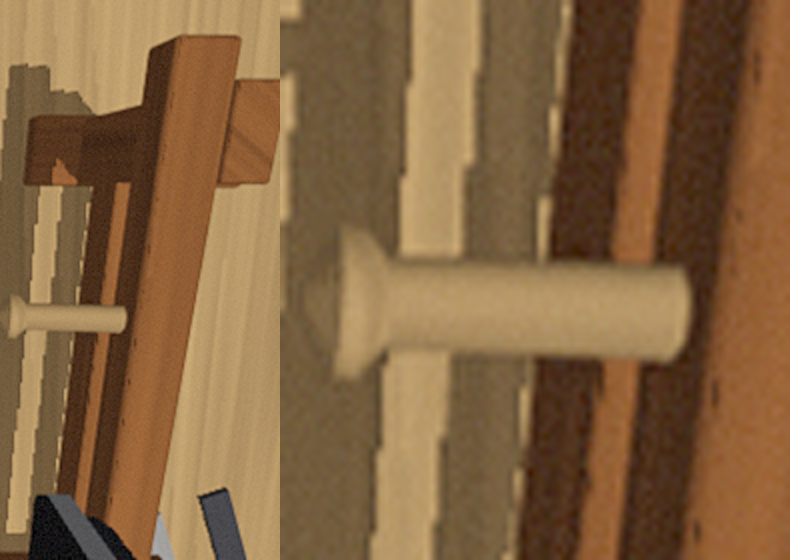

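```bash
python3 -m inch '{"translation":[[-0.03,0.025,0],[-0.06,0.05,0],[-0.06,0.05,0],[-0.06,0.05,0],[-0.06,0.05,0]],"turn":[0,0,0,0,0]}'
python3 look.py w2 peg_root
python3 - <<'E'
import cv2
im=cv2.imread('pics/w2.png')
cv2.imwrite('pics/c4.png',cv2.resize(im[100:200,380:512],None,fx=6,fy=6,interpolation=2))
E
```

```text
time: 4.2
position: [0.4398, -0.1677, 0.332]
ee_rot: [0.707, -0.025, 0.027, -0.706]
contact_force: [-0.0, 0.1, 0.5]
opening: 0.0856
peg_root [([479.9, 164.7], 0.65)]
```

View pics/c4.png

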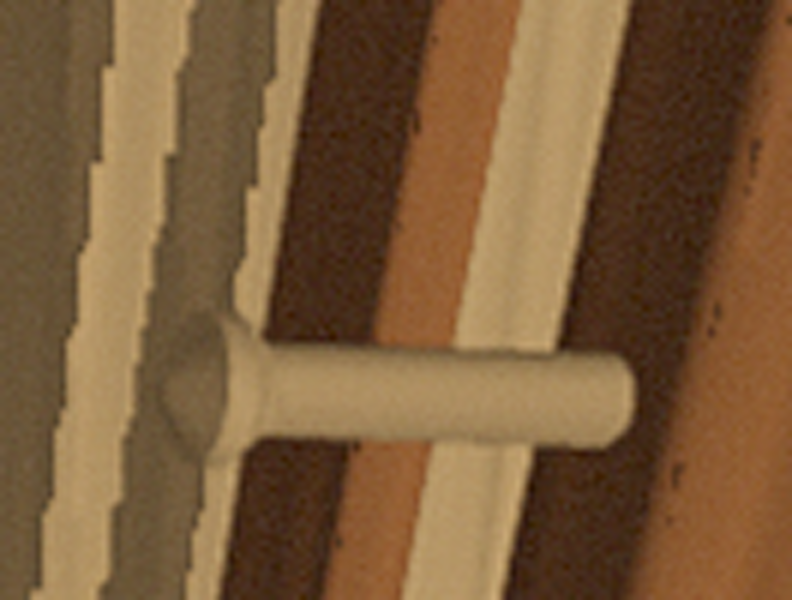

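Run:
```python
from h import *
import pickle
W1,W2=[pickle.load(open(f"pics/w{k}.pkl","rb")) for k in(1,2)]
T=cam("top")
lines=[(W2,.185,[(485.3,100),(464.5,198.3)]),(W2,.215,[(508.3,108.3),(485,198.3)]),(W1,.215,[(405,117.9),(393.3,183.6)])]
def res(p):
    x,y,yaw,dy,dz=p;S=(x,y,yaw);r=[]
    for C,h,L in lines:
        a,b=proj(C,tf(S,[[0,.02,h],[0,.2,h]]));n=np.array([-(b-a)[1],(b-a)[0]]);n/=np.linalg.norm(n)
        r+=[.7*n@(np.array(q)-a) for q in L]
    for C,uv,hd in((W1,(390,159.7),(336.3,158.3)),(W2,(481.2,166.5),(414.5,164.7))):
        r+=list(proj(C,tf(S,[0,.1,.2]))[0]-uv);r+=list(proj(C,tf(S,[-.056,.1+dy,.2+dz]))[0]-hd)
    r+=list(.5*(proj(W1,tf(S,[0,.23,.215]))[0]-(420,18)))
    r+=list(.7*(proj(T,tf(S,[0,.23,.185]))[0]-(303.3,139.6)))+list(.7*(proj(T,tf(S,[0,-.23,.185]))[0]-(451.3,149)))
    return np.array(r)
q=least_squares(res,[.635,-.27,-.07,0,0],loss="soft_l1")
cv=np.linalg.inv(q.jac.T@q.jac)
print(q.x.round(4),np.sqrt(np.diag(cv)).round(4));print(q.fun.round(1))
S=q.x[:3];print("root",tf(S,[0,.1,.2]),"head",tf(S,[-.056,.1+q.x[3],.2+q.x[4]]))
plan([.454,.285,.34],-.25)
```

```text
[ 6.358e-01 -2.717e-01 -8.210e-02 -1.000e-04 -6.600e-03] [0.0012 0.0007 0.009  0.0012 0.0021]
[ 0.9  1.6 -0.3 -1.   0.4 -0.7  1.2  0.2 -0.6 -0.4 -0.3  0.7  0.2  0.3
  0.1 -0.6 -1.   0.  -2.9  0.3]
root [[ 0.64399601 -0.17203591  0.2       ]] head [[ 0.58817499 -0.1675607   0.19337802]]
t4.30 pos [ 0.4399 -0.1673  0.3316] head -4.14 deg ydir [ 0.002 -0.002 -1.   ] F [-0.03  1.16  0.83] open 0.0856 j6 -0.39
shift mm [-18.6  -9.1 452.2] turn deg 10.18 rows>= 10
```

```bash
python3 -m inch '{"translation":[[-0.002,0,0.03],[-0.004,0,0.075],[-0.006,0,0.12],[-0.008,0,0.165],[-0.01,0,0.21],[-0.012,0,0.255],[-0.014,0,0.3],[-0.016,0,0.345]],"turn":[0,1,2,4,6,8,10,10.2]}' && python3 -c "
from h import *
plan([.454,.285,.34],-.25)"
```

```text
time: 5.1
position: [0.4491, 0.1802, 0.3317]
ee_rot: [0.702, -0.087, 0.09, -0.701]
contact_force: [1.6, -1.5, 0.9]
opening: 0.0855
t5.10 pos [0.4491 0.1802 0.3317] head -14.39 deg ydir [ 0.003 -0.001 -1.   ] F [ 1.57 -1.48  0.89] open 0.0855 j6 0.54
shift mm [-21.3  -8.4 102.7] turn deg -0.07 rows>= 3
```

```bash
python3 -m inch '{"translation":[[-0.01,0,0.03],[-0.021,-0.008,0.07],[-0.021,-0.008,0.07],[-0.021,-0.008,0.07],[-0.021,-0.008,0.07]],"turn":[0,0,0,0,0]}' && python3 look.py w3 top_mid hole1 template rack
```

```text
time: 5.6
position: [0.4464, 0.2527, 0.3396]
ee_rot: [0.702, -0.087, 0.09, -0.701]
contact_force: [-0.1, -0.2, 0.4]
opening: 0.0852
top_mid [([249.3, 120.4], 0.58)]
hole1 [([274.1, 141.0], 0.72)]
template []
rack [([476.1, 148.9], 0.93), ([81.5, 90.6], 0.9), ([277.8, 140.2], 0.63)]
```

View pics/w3.png

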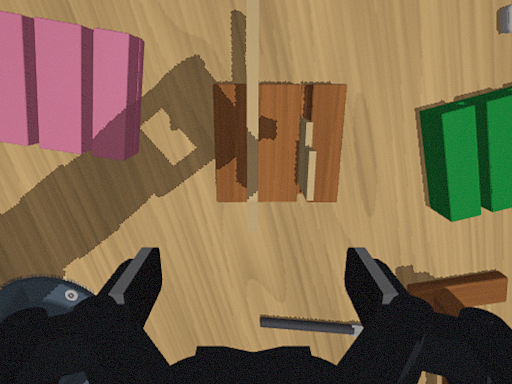

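Run:
```python
from h import *
import pickle
C=pickle.load(open("pics/w3.pkl","rb"))
def bp(uv,z): return least_squares(lambda q:proj(C,[q[0],q[1],z])[0]-uv,[.45,.25]).x
im=cv2.imread("pics/w3.png").astype(int)
for r in(10,60,70,215,225,228,231,234,238):print(r,[int(im[r-1:r+2,c].sum()/9) for c in range(238,268,1)])
a,b=bp((252.3,231),.2),bp((252.3,10),.2);d=b-a;print(a,b,"yaw",np.arctan2(-d[0],d[1]))
g=a+d/np.linalg.norm(d)*.091;print("grasp",g)
plan([g[0],g[1],.26],np.arctan2(-d[0],d[1]))
```

```text
10 [114, 131, 136, 140, 141, 141, 140, 138, 145, 150, 151, 150, 150, 152, 151, 151, 151, 150, 150, 151, 150, 134, 130, 126, 125, 126, 125, 125, 126, 128]
60 [88, 86, 85, 85, 84, 84, 75, 109, 146, 156, 154, 155, 155, 154, 155, 155, 154, 152, 154, 155, 151, 142, 138, 137, 136, 138, 135, 136, 138, 138]
70 [89, 88, 88, 90, 86, 86, 82, 77, 129, 155, 158, 153, 155, 154, 155, 155, 154, 155, 154, 157, 148, 142, 137, 140, 140, 137, 137, 138, 137, 135]
215 [147, 150, 150, 150, 149, 149, 148, 153, 154, 155, 151, 152, 151, 154, 152, 153, 151, 153, 154, 148, 146, 147, 148, 147, 143, 145, 144, 140, 140, 137]
225 [147, 145, 147, 147, 151, 148, 150, 148, 147, 151, 154, 153, 154, 152, 153, 153, 152, 152, 152, 154, 151, 149, 148, 146, 146, 147, 147, 147, 145, 143]
228 [142, 147, 146, 146, 149, 150, 150, 149, 148, 149, 154, 151, 152, 151, 153, 152, 151, 153, 151, 152, 153, 152, 148, 145, 144, 147, 145, 146, 145, 145]
231 [142, 143, 145, 146, 145, 148, 149, 149, 147, 151, 153, 151, 152, 151, 154, 152, 152, 151, 152, 150, 152, 153, 151, 148, 146, 147, 146, 146, 147, 147]
234 [141, 140, 145, 143, 143, 146, 148, 149, 149, 148, 148, 147, 148, 151, 151, 152, 153, 151, 151, 152, 149, 152, 154, 151, 146, 146, 145, 145, 144, 147]
238 [141, 140, 141, 143, 143, 142, 145, 148, 148, 148, 146, 147, 147, 148, 151, 151, 151, 153, 151, 151, 151, 150, 152, 151, 151, 146, 144, 145, 145, 146]
[0.43298324 0.19934964] [0.48062426 0.38499838] yaw -0.25119871488069667
grasp [0.45560267 0.28749362]
t5.85 pos [0.4464 0.2526 0.3397] head -14.45 deg ydir [ 0.004 -0.001 -1.   ] F [ 0.86 -0.18 -0.32] open 0.0856 j6 0.68
shift mm [-0.1 79.7 36.2] turn deg -0.06 rows>= 2
```

```bash
python3 -m inch '{"translation":[[0,0.03,0.017],[0,0.07,0.035],[0,0.11,0.035],[0,0.14,0.035],[0,0.16,0.035],[0,0.16,0.035],[0,0.16,0.035]],"turn":[0,0,0,0,0,0,0]}' && python3 -m inch '{"translation":[[0,0,0],[0,0,0],[0,0,0],[0,0,0],[0,0,0],[0,0,0],[0,0,0],[0,0,0]],"turn":[0,0,0,0,0,0,0,0]}' 1 && python3 -c "
from h import *
plan([.4556,.2875,.25],-.2512)"
```

```text
time: 6.55
position: [0.4561, 0.2862, 0.1804]
ee_rot: [0.702, -0.088, 0.091, -0.701]
contact_force: [0.8, 0.2, 0.6]
opening: 0.0854
time: 7.35
position: [0.4562, 0.2863, 0.1807]
ee_rot: [0.702, -0.087, 0.091, -0.701]
contact_force: [-1.0, 0.4, 5.5]
opening: 0.0087
t7.35 pos [0.4562 0.2863 0.1807] head -14.48 deg ydir [ 0.005 -0.001 -1.   ] F [-0.98  0.39  5.46] open 0.0087 j6 0.73
shift mm [ -0.6 -69.3   1. ] turn deg -0.09 rows>= 2
```

```bash
python3 -m inch '{"translation":[[0,-0.01,0],[0,-0.025,0],[0,-0.045,0],[0,-0.07,0],[0,-0.1,0],[0,-0.13,0],[0,-0.14,0],[0,-0.14,0]],"turn":[0,0,0,0,0,0,0,0]}'
python3 - <<'E'
from h import *
S=(.6358,-.2717,-.0821)
print(readout.get_state()["contact_force"])
t=tf(S,[-.12,.1,.32])[0];print(t);plan(t,S[2])
E
python3 look.py w4 top_mid
```

```text
time: 8.15
position: [0.4558, 0.2865, 0.3215]
ee_rot: [-0.701, 0.087, -0.091, 0.702]
contact_force: [0.2, -0.2, -2.5]
opening: 0.0082
[ 0.18950096 -0.15423221 -2.5043376 ]
[ 0.52440498 -0.1621959   0.32      ]
t8.15 pos [0.4558 0.2865 0.3215] head -14.48 deg ydir [ 0.006  0.    -1.   ] F [ 0.19 -0.15 -2.5 ] open 0.0082 j6 0.73
shift mm [ 178.6    1.9 -417.3] turn deg -9.77 rows>= 10
top_mid [([249.8, 229.1], 0.82)]
```

View pics/w4.png

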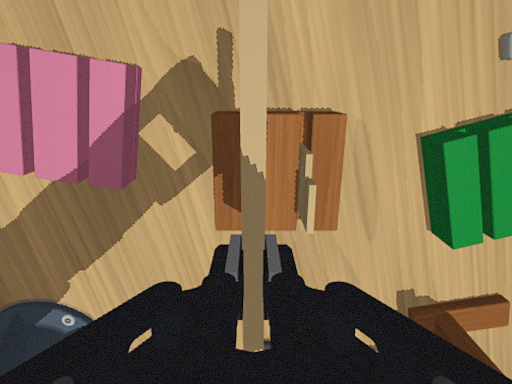

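Run:
```python
from h import *
import pickle
C=pickle.load(open("pics/w4.pkl","rb"))
s=readout.get_state();M=Ro.from_quat(s["ee_rot"]).as_matrix()
for z in(-.06,-.085,-.088,-.091,-.094,-.097,.019,.13):
    print(z,proj(C,s["position"]+M@[0,-.02,z])[0].round(1))
im=cv2.imread("pics/w4.png").astype(int)
print([(r,int(im[r,249:258].sum()/27)) for r in range(335,362)])
for r in (5,120,230,330):
    print(r,[int(im[r,c].sum()/3) for c in range(230,276)])
```

```text
-0.06 [251.3 373.1]
-0.085 [251.3 410.1]
-0.088 [251.3 414.3]
-0.091 [251.3 418.5]
-0.094 [251.3 422.6]
-0.097 [251.3 426.7]
0.019 [251.2 229.9]
0.13 [251.  -81.7]
[(335, 101), (336, 102), (337, 102), (338, 103), (339, 102), (340, 102), (341, 101), (342, 103), (343, 102), (344, 104), (345, 101), (346, 102), (347, 102), (348, 103), (349, 100), (350, 124), (351, 101), (352, 24), (353, 23), (354, 23), (355, 24), (356, 25), (357, 21), (358, 23), (359, 26), (360, 19), (361, 25)]
5 [151, 147, 148, 142, 146, 147, 144, 142, 148, 159, 161, 159, 160, 160, 158, 158, 159, 161, 164, 161, 158, 164, 160, 158, 158, 158, 161, 160, 161, 159, 157, 159, 161, 160, 158, 159, 161, 156, 147, 143, 153, 152, 154, 147, 145, 144]
120 [59, 61, 57, 65, 64, 57, 58, 64, 58, 51, 156, 170, 164, 164, 161, 163, 164, 165, 165, 166, 163, 166, 165, 165, 165, 162, 165, 164, 165, 166, 166, 164, 163, 163, 167, 171, 138, 104, 109, 108, 106, 108, 105, 100, 102, 102]
230 [121, 124, 125, 126, 125, 132, 133, 124, 127, 129, 124, 119, 103, 107, 105, 98, 101, 104, 107, 99, 102, 102, 100, 99, 102, 109, 101, 103, 100, 104, 104, 102, 102, 98, 104, 123, 120, 120, 118, 119, 122, 129, 130, 124, 125, 120]
330 [15, 26, 24, 22, 24, 17, 82, 158, 165, 158, 158, 161, 138, 107, 98, 99, 103, 102, 105, 101, 100, 105, 105, 105, 102, 101, 105, 99, 104, 100, 104, 106, 100, 115, 146, 150, 153, 158, 168, 134, 56, 16, 28, 29, 30, 22]
```

```bash
python3 -m inch '{"translation":[[0.008,0,-0.02],[0.022,0,-0.055],[0.04,0,-0.095],[0.058,0,-0.135],[0.076,0,-0.178],[0.094,0,-0.22],[0.112,0,-0.262],[0.125,0,-0.29]],"turn":[-1,-2,-3,-5,-6,-7,-9,-9.8]}'
python3 - <<'E'
from h import *
S=(.6358,-.2717,-.0821)
t=tf(S,[-.12,.1,.32])[0];plan(t,S[2])
E
```

```text
time: 9.05
position: [0.5031, -0.0285, 0.3182]
ee_rot: [0.707, -0.029, 0.029, -0.706]
contact_force: [-0.3, 0.5, -2.3]
opening: 0.0088
t9.05 pos [ 0.5031 -0.0285  0.3182] head -4.69 deg ydir [-0.    -0.002 -1.   ] F [-0.26  0.53 -2.34] open 0.0088 j6 -0.07
shift mm [  32.2   -1.6 -131.5] turn deg 0.02 rows>= 3
```

```bash
python3 -m inch '{"translation":[[0.008,0,-0.03],[0.02,0,-0.07],[0.032,0.02,-0.11],[0.032,0.05,-0.131],[0.032,0.08,-0.131],[0.032,0.097,-0.131],[0.032,0.097,-0.131],[0.032,0.097,-0.131]],"turn":[0,0,0,0,0,0,0,0]}'
python3 - <<'E'
from h import *
S=(.6358,-.2717,-.0821)
t=tf(S,[-.12,.1,.2201])[0];plan(t,S[2])
E
python3 look.py w5 peg_root hung_template top_mid
python3 - <<'E'
from h import *
import pickle
C=pickle.load(open("pics/w5.pkl","rb"));S=(.6358,-.2717,-.0821)
print("pred root, head, widest edges",proj(C,tf(S,[[0,.1,.2],[-.056,.1,.1934],[-.056,.112,.1934],[-.056,.088,.1934],[-.063,.1,.193]])).round(1).tolist())
im=read_camera("scene");print([(np.round(r["centre"],1).tolist(),round(r["p"],2)) for r in mark_of("scene","hole1")])
b=cv2.resize(im[140:240,90:230],None,fx=2.7,fy=3,interpolation=2)
w=cv2.imread("pics/w5.png")[:300,200:512]
cv2.imwrite("pics/c5.png",np.hstack([cv2.resize(w,None,fx=1.32,fy=2,interpolation=2),np.vstack([b[...,::-1],np.zeros((300,378,3),np.uint8)])]))
E
```

```text
time: 9.85
position: [0.5241, -0.1616, 0.2209]
ee_rot: [0.707, -0.029, 0.028, -0.706]
contact_force: [0.3, -0.8, -2.3]
opening: 0.0087
t9.85 pos [ 0.5241 -0.1616  0.2209] head -4.68 deg ydir [-0.001 -0.001 -1.   ] F [ 0.33 -0.75 -2.31] open 0.0087 j6 -0.3
shift mm [ 0.4  0.8 -0.5] turn deg 0.03 rows>= 1
peg_root [([463.8, 228.0], 0.69)]
hung_template []
top_mid [([254.1, 232.1], 0.96)]
pred root, head, widest edges [[465.7, 232.3], [362.8, 227.3], [365.0, 208.1], [360.7, 245.7], [350.6, 227.0]]
[([173.8, 160.4], 0.95), ([200.2, 173.4], 0.81), ([183.6, 165.5], 0.77), ([193.8, 167.7], 0.68)]
```

View pics/c5.png

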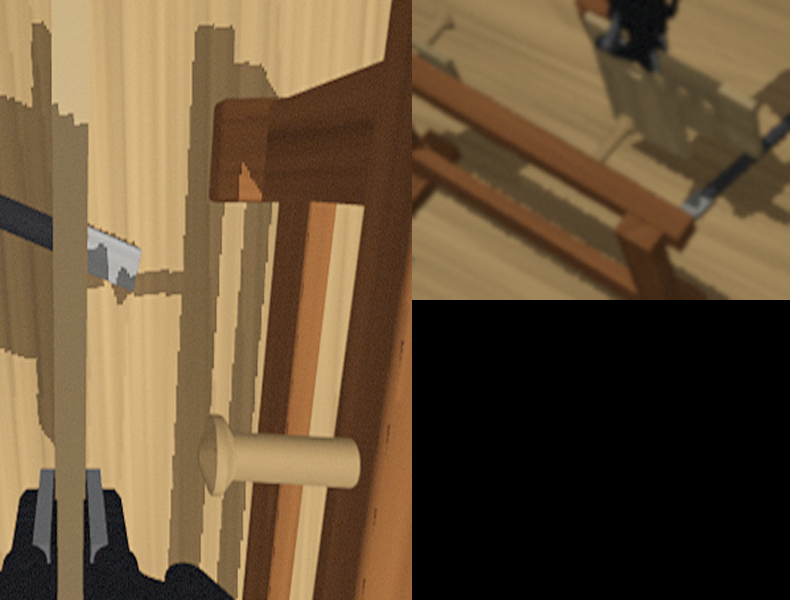

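```bash
cat > fit3.py <<'E'
from h import *
import pickle
W1,W2,W5=[pickle.load(open(f"pics/w{k}.pkl","rb")) for k in(1,2,5)]
T=cam("top")
w5=lambda x,y:(200+x/1.32,y/2)
lines=[(W2,.185,[(485.3,100),(464.5,198.3)]),(W2,.215,[(508.3,108.3),(485,198.3)]),(W1,.215,[(405,117.9),(393.3,183.6)]),(W5,.185,[w5(364,205),w5(314,590)]),(W5,.215,[w5(403,340),w5(362,590)])]
def res(p):
    x,y,yaw,dy,dz=p;S=(x,y,yaw);r=[]
    for C,h,L in lines:
        a,b=proj(C,tf(S,[[0,.02,h],[0,.2,h]]));n=np.array([-(b-a)[1],(b-a)[0]]);n/=np.linalg.norm(n)
        r+=[.7*n@(np.array(q)-a) for q in L]
    for C,uv,hd in((W1,(390,159.7),(336.3,158.3)),(W2,(481.2,166.5),(414.5,164.7)),(W5,(462.5,231.3),(363.3,227.8))):
        r+=list(proj(C,tf(S,[0,.1,.2]))[0]-uv);r+=list(proj(C,tf(S,[-.056,.1+dy,.2+dz]))[0]-hd)
    r+=list(.5*(proj(W1,tf(S,[0,.23,.215]))[0]-(420,18)))
    r+=list(.7*(proj(T,tf(S,[0,.23,.185]))[0]-(303.3,139.6)))+list(.7*(proj(T,tf(S,[0,-.23,.185]))[0]-(451.3,149)))
    return np.array(r)
q=least_squares(res,[.635,-.27,-.07,0,0],loss="soft_l1")
cv=np.linalg.inv(q.jac.T@q.jac)
print(q.x.round(4),np.sqrt(np.diag(cv)).round(4));print(q.fun.round(1))
S=q.x[:3];print("root",tf(S,[0,.1,.2]),"head",tf(S,[-.056,.1+q.x[3],.2+q.x[4]]))
plan(tf(S,[-.08,.1+q.x[3],.2267+q.x[4]])[0],S[2])
E
python3 fit3.py
```

```text
[ 6.365e-01 -2.715e-01 -8.020e-02 -5.000e-04 -7.100e-03] [0.001  0.0005 0.0074 0.0009 0.0015]
[ 0.6  1.2 -0.6 -1.4  0.1 -1.   0.5  1.4  1.3  1.   1.6 -0.  -0.3 -0.2
  0.3  0.4  0.4  0.6  4.1  0.7 -0.1 -0.2  0.2 -0.8 -1.1 -0.  -3.   0.1]
root [[ 0.6444609  -0.17186579  0.2       ]] head [[ 0.58859832 -0.16790947  0.19287341]]
t10.15 pos [ 0.5245 -0.1618  0.2221] head -4.67 deg ydir [ 0.001 -0.002 -1.   ] F [ 0.22 -0.75 -2.15] open 0.0087 j6 -0.3
shift mm [40.3  2.5 -0.9] turn deg -0.08 rows>= 1
```

```bash
python3 -m inch '{"translation":[[0.01,0.0005,0],[0.025,0.0015,-0.001],[0.035,0.0025,-0.001],[0.04,0.0025,-0.001],[0.04,0.0025,-0.001],[0.04,0.0025,-0.001]],"turn":[0,0,0,0,0,0]}'
cat > st.py <<'E'
from h import *
S=np.array((.6365,-.2715,-.0802));s=readout.get_state();d=s["position"]-[S[0],S[1],0];c,n=np.cos(S[2]),np.sin(S[2])
R=np.array([[c,n,0],[-n,c,0],[0,0,1]]);p=R@d
print("t%.2f"%s["time"],"TCP in stand mm",(p*1e3).round(1),"hole off head (y,z)",((p[1]-.0995)*1e3).round(1),((p[2]-.0267-.1929)*1e3).round(1),"F stand",(R@s["contact_force"]).round(1),"tq",np.round(R@s["ft_torque"],2),"open",round(s["opening"]*1e3,1))
E
python3 st.py
```

```text
time: 10.75
position: [0.5641, -0.166, 0.2194]
ee_rot: [0.707, -0.029, 0.029, -0.706]
contact_force: [1.0, -0.9, -3.1]
opening: 0.0087
t10.75 TCP in stand mm [-80.7  99.4 219.4] hole off head (y,z) -0.1 -0.2 F stand [ 1.1 -0.8 -3.1] tq [-0.02 -0.01  0.  ] open 8.7
```

```bash
python3 -m inch '{"translation":[[0.003,0,0],[0.006,0,0],[0.009,0,0],[0.012,0,0],[0.014,0,0],[0.016,0,0],[0.016,0,0]],"turn":[0,0,0,0,0,0,0]}'; python3 st.py;  python3 -m inch '{"translation":[[0.001,0,0],[0.002,0,0],[0.002,0,0]],"turn":[0,0,0]}'; python3 st.py
```

```text
time: 11.45
position: [0.5803, -0.1672, 0.2195]
ee_rot: [0.707, -0.029, 0.029, -0.706]
contact_force: [0.4, 0.0, -2.7]
opening: 0.0085
t11.45 TCP in stand mm [-64.4  99.4 219.5] hole off head (y,z) -0.1 -0.1 F stand [ 0.4  0.1 -2.7] tq [ 0.02 -0.05  0.04] open 8.5
time: 11.75
position: [0.5824, -0.1673, 0.2196]
ee_rot: [0.707, -0.028, 0.029, -0.706]
contact_force: [0.4, 0.6, -1.4]
opening: 0.0087
t11.75 TCP in stand mm [-62.3  99.5 219.6] hole off head (y,z) 0.0 -0.0 F stand [ 0.4  0.6 -1.4] tq [ 0.14 -0.04 -0.02] open 8.7
```

```bash
python3 -m inch '{"translation":[[0.001,0,0],[0.002,0,0],[0.002,0,0]],"turn":[0,0,0]}'; python3 st.py;  python3 -m inch '{"translation":[[0,0,0],[0,0,0]],"turn":[0,0]}'; python3 st.py
```

```text
time: 12.05
position: [0.5845, -0.1675, 0.2196]
ee_rot: [0.707, -0.028, 0.029, -0.706]
contact_force: [-0.5, 0.7, -1.2]
opening: 0.0086
t12.05 TCP in stand mm [-60.1  99.5 219.6] hole off head (y,z) 0.0 0.0 F stand [-0.6  0.7 -1.2] tq [ 0.18  0.01 -0.02] open 8.6
time: 12.25
position: [0.5845, -0.1675, 0.2196]
ee_rot: [0.707, -0.028, 0.029, -0.706]
contact_force: [-0.5, 0.3, -0.5]
opening: 0.0086
t12.25 TCP in stand mm [-60.1  99.5 219.6] hole off head (y,z) -0.0 0.0 F stand [-0.5  0.2 -0.5] tq [0.17 0.07 0.02] open 8.6
```

```bash
python3 -m inch '{"translation":[[0,-0.001,0.0005],[0.001,-0.001,0.0005],[0.002,-0.001,0.0005],[0.002,-0.001,0.0005]],"turn":[0,0,0,0]}'; python3 st.py;  python3 -m inch '{"translation":[[0.001,0,0],[0.002,0,0],[0.002,0,0]],"turn":[0,0,0]}'; python3 st.py
```

```text
time: 12.65
position: [0.5867, -0.1672, 0.2206]
ee_rot: [0.707, -0.028, 0.029, -0.706]
contact_force: [-0.1, 0.9, -2.6]
opening: 0.0085
t12.65 TCP in stand mm [-58.   99.9 220.6] hole off head (y,z) 0.4 1.0 F stand [-0.1  0.9 -2.6] tq [-0.   -0.01  0.01] open 8.5
time: 12.95
position: [0.5888, -0.1674, 0.2205]
ee_rot: [0.707, -0.028, 0.029, -0.706]
contact_force: [-0.3, 0.6, -2.3]
opening: 0.0086
t12.95 TCP in stand mm [-55.9 100.  220.5] hole off head (y,z) 0.5 0.9 F stand [-0.3  0.6 -2.3] tq [ 0.06 -0.05  0.02] open 8.6
```

```bash
python3 -m inch '{"translation":[[0.002,0,0],[0.004,-0.0003,0],[0.006,-0.0006,0],[0.006,-0.0006,0]],"turn":[0,0,0,0]}'; python3 st.py;  python3 -m inch '{"translation":[[0.002,0,0],[0.004,-0.0003,0],[0.006,-0.0006,0],[0.006,-0.0006,0]],"turn":[0,0,0,0]}'; python3 st.py
```

```text
time: 13.35
position: [0.595, -0.1679, 0.2212]
ee_rot: [0.707, -0.028, 0.029, -0.706]
contact_force: [-0.0, -0.1, -2.0]
opening: 0.0087
t13.35 TCP in stand mm [-49.6 100.  221.2] hole off head (y,z) 0.5 1.6 F stand [-0.  -0.1 -2. ] tq [-0.02  0.05  0.03] open 8.7
time: 13.75
position: [0.6012, -0.1684, 0.2218]
ee_rot: [0.707, -0.028, 0.029, -0.706]
contact_force: [-0.0, -0.0, -3.2]
opening: 0.0086
t13.75 TCP in stand mm [-43.4 100.  221.8] hole off head (y,z) 0.5 2.2 F stand [-0.  -0.  -3.2] tq [-0.01 -0.03  0.04] open 8.6
```

```bash
python3 -m inch '{"translation":[[0.005,-0.0005,0],[0.01,-0.001,0],[0.015,-0.0015,0],[0.02,-0.002,0],[0.025,-0.0025,0],[0.03,-0.003,0],[0.03,-0.003,0]],"turn":[0,0,0,0,0,0,0]}'; python3 st.py
```

```text
time: 14.45
position: [0.6317, -0.1709, 0.2248]
ee_rot: [0.707, -0.028, 0.029, -0.706]
contact_force: [0.5, 0.3, -2.5]
opening: 0.0086
t14.45 TCP in stand mm [-12.8  99.9 224.8] hole off head (y,z) 0.4 5.2 F stand [ 0.4  0.3 -2.5] tq [-0.01  0.    0.01] open 8.6
```

```bash
python3 -m inch '{"translation":[[0.001,0,0],[0.002,0,0],[0.003,0,0],[0.004,0,0],[0.005,0,0],[0.005,0,0]],"turn":[0,0,0,0,0,0]}'; python3 st.py;  python3 -m inch '{"translation":[[0.0005,0,0],[0.001,0,0],[0.001,0,0]],"turn":[0,0,0]}'; python3 st.py
```

```text
time: 15.05
position: [0.6368, -0.1713, 0.2248]
ee_rot: [0.707, -0.028, 0.029, -0.706]
contact_force: [-0.7, -0.8, -2.4]
opening: 0.0088
t15.05 TCP in stand mm [ -7.8  99.9 224.8] hole off head (y,z) 0.4 5.2 F stand [-0.6 -0.9 -2.4] tq [-0.02 -0.02 -0.05] open 8.8
time: 15.35
position: [0.6378, -0.1714, 0.2248]
ee_rot: [0.707, -0.028, 0.029, -0.706]
contact_force: [0.1, -0.1, -2.1]
opening: 0.0084
t15.35 TCP in stand mm [ -6.7  99.9 224.8] hole off head (y,z) 0.4 5.2 F stand [ 0.1 -0.1 -2.1] tq [0.06 0.01 0.  ] open 8.4
```

```bash
python3 -m inch '{"translation":[[0.0005,0,0],[0.001,0,0],[0.001,0,0]],"turn":[0,0,0]}'; python3 st.py;  python3 -m inch '{"translation":[[0.0005,0,0],[0.001,0,0],[0.001,0,0]],"turn":[0,0,0]}'; python3 st.py
```

```text
time: 15.65
position: [0.6383, -0.1714, 0.2247]
ee_rot: [0.707, -0.028, 0.029, -0.706]
contact_force: [-6.2, -0.2, 1.0]
opening: 0.0087
t15.65 TCP in stand mm [ -6.2  99.9 224.7] hole off head (y,z) 0.4 5.1 F stand [-6.1 -0.7  1. ] tq [-0.06  0.93  0.18] open 8.7
time: 15.95
position: [0.6384, -0.1714, 0.2247]
ee_rot: [0.707, -0.029, 0.028, -0.706]
contact_force: [-7.5, 1.2, 1.3]
opening: 0.0087
t15.95 TCP in stand mm [ -6.1  99.9 224.7] hole off head (y,z) 0.4 5.1 F stand [-7.6  0.6  1.3] tq [0.01 1.54 0.12] open 8.7
```

```bash
python3 -m inch '{"translation":[[-0.001,0,0],[-0.0015,0,0],[-0.0015,0.001,0],[-0.0015,0.002,0],[-0.0015,0.003,0],[-0.0015,0.003,0]],"turn":[0,0,0,0,0,0]}'; python3 st.py; python3 -m inch '{"translation":[[0,0.0005,0],[0,0.001,0],[0,0.001,0]],"turn":[0,0,0]}'; python3 st.py
```

```text
time: 16.55
position: [0.6369, -0.1713, 0.2215]
ee_rot: [0.707, -0.029, 0.028, -0.706]
contact_force: [-0.0, 0.3, -2.4]
opening: 0.0087
t16.55 TCP in stand mm [ -7.6  99.9 221.5] hole off head (y,z) 0.4 1.9 F stand [-0.1  0.3 -2.4] tq [0.02 0.05 0.03] open 8.7
time: 16.85
position: [0.6369, -0.1713, 0.2204]
ee_rot: [0.707, -0.029, 0.028, -0.706]
contact_force: [-0.9, 0.1, -1.4]
opening: 0.0089
t16.85 TCP in stand mm [ -7.7  99.9 220.4] hole off head (y,z) 0.4 0.8 F stand [-0.9  0.1 -1.4] tq [-0.01 -0.05  0.01] open 8.9
```

```bash
python3 -m inch '{"translation":[[0,0.0003,0],[0,0.0006,0],[0,0.0006,0]],"turn":[0,0,0]}'; python3 st.py
```

```text
time: 17.15
position: [0.6369, -0.1713, 0.22]
ee_rot: [0.707, -0.029, 0.028, -0.706]
contact_force: [0.3, 0.6, -1.1]
opening: 0.0087
t17.15 TCP in stand mm [ -7.6  99.9 220. ] hole off head (y,z) 0.4 0.4 F stand [ 0.3  0.6 -1.1] tq [0.04 0.03 0.  ] open 8.7
```

```bash
python3 -m inch '{"translation":[[0,0.0005,0],[0.0005,0.0005,0],[0.001,0.0005,0],[0.001,0.0005,0]],"turn":[0,0,0,0]}'; python3 st.py;  python3 -m inch '{"translation":[[0,0,0],[0,0,0],[0,0,0],[0,0,0],[0,0,0],[0,0,0]],"turn":[0,0,0,0,0,0]}' 0.5; python3 st.py
```

```text
time: 17.55
position: [0.6381, -0.1715, 0.2198]
ee_rot: [0.707, -0.029, 0.028, -0.706]
contact_force: [-1.7, 0.4, 2.3]
opening: 0.0084
t17.55 TCP in stand mm [ -6.5  99.8 219.8] hole off head (y,z) 0.3 0.2 F stand [-1.7  0.3  2.3] tq [-0.01  0.3   0.16] open 8.4
time: 18.15
position: [0.6381, -0.1714, 0.2197]
ee_rot: [0.707, -0.029, 0.028, -0.706]
contact_force: [-0.5, -0.5, 0.5]
opening: 0.0215
t18.15 TCP in stand mm [ -6.5  99.9 219.7] hole off head (y,z) 0.4 0.1 F stand [-0.4 -0.6  0.5] tq [-0.01 -0.01 -0.  ] open 21.5
```

```bash
cat > prof.py <<'E'
import sys
from h import *
ims={}
for t in sys.argv[1:]:
    im=cv2.imread(f"pics/{t}.png").astype(int)
    print(t)
    for r in (15,60,200,225):print(r,[int(im[r-1:r+2,c].sum()/9) for c in range(222,292,2)])
E
python3 look.py w6 top_mid peg_root; python3 prof.py w5 w6
```

```text
top_mid [([255.4, 229.0], 0.68)]
peg_root [([262.3, 229.1], 0.97)]
w5
15 [152, 117, 93, 97, 98, 96, 92, 103, 148, 173, 171, 171, 172, 171, 171, 171, 171, 172, 172, 171, 172, 172, 170, 169, 166, 164, 162, 164, 161, 153, 153, 155, 157, 157, 154]
60 [95, 93, 93, 93, 88, 89, 91, 93, 95, 109, 109, 107, 107, 105, 107, 107, 106, 166, 176, 171, 167, 168, 169, 170, 170, 174, 170, 169, 168, 167, 158, 157, 160, 158, 159]
200 [162, 158, 159, 110, 87, 95, 94, 96, 91, 83, 112, 111, 112, 110, 110, 113, 109, 110, 110, 110, 109, 105, 161, 167, 168, 169, 167, 164, 164, 172, 176, 172, 167, 163, 160]
225 [163, 163, 160, 159, 155, 144, 153, 157, 159, 157, 111, 110, 111, 111, 109, 110, 113, 111, 109, 110, 111, 116, 160, 171, 168, 167, 168, 165, 162, 165, 171, 174, 169, 164, 159]
w6
15 [126, 100, 103, 100, 96, 100, 107, 174, 170, 171, 170, 170, 168, 170, 171, 170, 169, 168, 171, 170, 181, 57, 90, 103, 96, 113, 110, 110, 111, 110, 110, 110, 112, 110, 111]
60 [96, 99, 98, 102, 103, 96, 94, 107, 107, 106, 107, 108, 107, 106, 108, 108, 107, 107, 108, 97, 180, 47, 95, 97, 110, 112, 112, 112, 107, 110, 111, 110, 111, 112, 110]
200 [165, 163, 172, 92, 94, 100, 104, 102, 107, 109, 112, 110, 109, 108, 110, 108, 108, 109, 110, 111, 87, 53, 61, 65, 63, 67, 64, 65, 67, 65, 68, 67, 67, 68, 69]
225 [105, 103, 106, 104, 103, 102, 103, 102, 105, 109, 110, 109, 110, 110, 109, 109, 111, 111, 108, 112, 87, 54, 63, 62, 63, 60, 68, 68, 69, 68, 64, 67, 70, 67, 70]
```

```bash
python3 -m inch '{"translation":[[0,-0.003,0],[0,-0.01,0],[0,-0.02,0],[0,-0.035,0],[0,-0.06,0],[0,-0.09,0],[0,-0.12,0],[0,-0.12,0]],"turn":[0,0,0,0,0,0,0,0]}' 0.3; python3 st.py; python3 -m inch '{"translation":[[-0.02,-0.01,0],[-0.06,-0.02,0.02],[-0.09,-0.03,0.04],[-0.11,-0.03,0.05],[-0.11,-0.03,0.05],[-0.11,-0.03,0.05]],"turn":[0,0,0,0,0,0]}'
python3 look.py w7 top_mid peg_root hole1
python3 - <<'E'
from h import *
im=read_camera("scene");print([(np.round(r["centre"],1).tolist(),round(r["p"],2)) for r in mark_of("scene","hole1")])
tp=read_camera("top")
w=cv2.imread("pics/w7.png")
a=cv2.resize(im[130:240,70:220][...,::-1],(400,293),interpolation=2);b=cv2.resize(tp[90:200,295:460][...,::-1],(400,267),interpolation=2)
cv2.imwrite("pics/c7.png",np.hstack([cv2.resize(w[:,212:],(400,512)),np.vstack([a,b])[:512]]))
E
```

```text
time: 19.1
position: [0.6394, -0.1716, 0.3459]
ee_rot: [0.708, -0.026, 0.031, -0.705]
contact_force: [0.2, -0.5, 0.7]
opening: 0.0296
t19.10 TCP in stand mm [ -5.1  99.8 345.9] hole off head (y,z) 0.3 126.3 F stand [ 0.3 -0.5  0.7] tq [-0.01  0.04  0.04] open 29.6
time: 19.7
position: [0.5337, -0.1127, 0.3758]
ee_rot: [0.708, -0.026, 0.031, -0.705]
contact_force: [0.7, 0.0, 0.1]
opening: 0.03
top_mid [([363.2, 208.1], 0.86), ([196.7, 131.1], 0.22)]
peg_root [([355.2, 209.4], 0.75)]
hole1 [([351.0, 209.6], 0.91), ([349.9, 236.6], 0.9), ([350.7, 182.0], 0.89), ([356.7, 154.9], 0.62)]
[([152.3, 187.9], 0.93), ([169.7, 198.2], 0.8), ([173.9, 202.9], 0.77), ([161.8, 194.4], 0.57), ([292.9, 237.9], 0.28)]
```

View pics/c7.png

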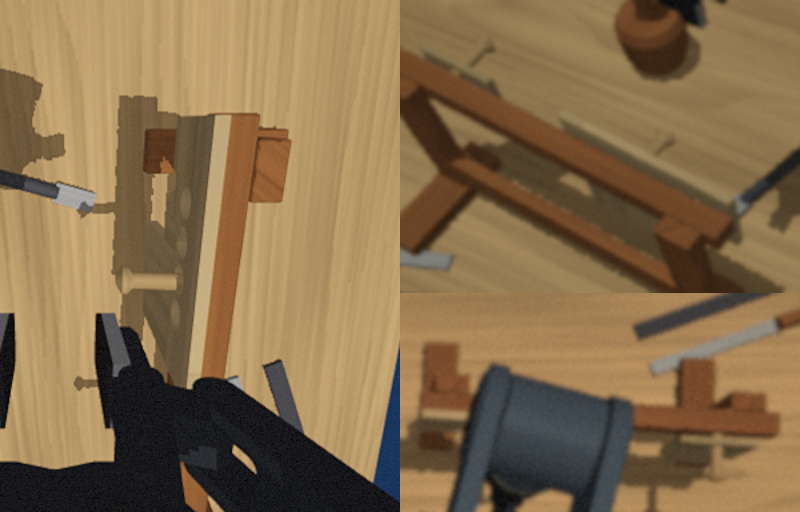

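Run:
```python
from h import *
import pickle
C=pickle.load(open("pics/w7.pkl","rb"));S=(.6365,-.2715,-.0802)
for gap in(0,.004):
  for dz in(0,.01):
    L=[[x-gap,y,.2395+ (dz if y>.2 else 0)] for y in(.225,.15,.08) for x in(-.01,0)]
    print(gap,dz,proj(C,tf(S,L)).round(1).tolist())
print("hole preds",proj(C,tf(S,[[-.01,.1+.032*k,.1935] for k in(-1,0,1,2)])).round(1).tolist())
im=cv2.imread("pics/w7.png").astype(int)
for r in(90,150,211,250):
    print(r,[(c,im[r-1:r+2,c].mean(0).astype(int).tolist()) for c in range(340,402,2)][::1] if r==150 else [int(im[r-1:r+2,c].sum()/9) for c in range(340,402,2)])
print(camera_info("wrist")["camera_from_world"][0])
```

```text
0 0 [[376.5, 90.9], [388.3, 90.9], [366.6, 176.7], [377.5, 176.7], [358.8, 245.5], [368.9, 245.5]]
0 0.01 [[381.1, 90.9], [393.4, 90.9], [366.6, 176.7], [377.5, 176.7], [358.8, 245.5], [368.9, 245.5]]
0.004 0 [[371.7, 90.9], [383.6, 90.9], [362.3, 176.8], [373.2, 176.7], [354.7, 245.5], [364.9, 245.5]]
0.004 0.01 [[376.2, 90.9], [388.5, 90.9], [362.3, 176.8], [373.2, 176.7], [354.7, 245.5], [364.9, 245.5]]
hole preds [[344.4, 235.9], [347.0, 209.5], [349.7, 181.6], [352.6, 152.0]]
90 [94, 95, 92, 76, 82, 83, 82, 77, 74, 75, 70, 80, 71, 75, 77, 81, 78, 164, 159, 159, 159, 158, 159, 98, 102, 98, 99, 98, 101, 100, 99]
150 [(340, [64, 90, 107]), (342, [62, 85, 101]), (344, [59, 86, 100]), (346, [62, 86, 103]), (348, [77, 107, 127]), (350, [74, 107, 126]), (352, [75, 104, 124]), (354, [73, 104, 124]), (356, [53, 75, 89]), (358, [55, 79, 94]), (360, [56, 78, 94]), (362, [57, 83, 98]), (364, [59, 86, 104]), (366, [78, 111, 131]), (368, [124, 171, 197]), (370, [123, 167, 193]), (372, [126, 169, 195]), (374, [126, 169, 194]), (376, [128, 172, 196]), (378, [79, 122, 164]), (380, [51, 97, 153]), (382, [49, 93, 147]), (384, [52, 94, 147]), (386, [49, 93, 147]), (388, [51, 97, 150]), (390, [56, 99, 150]), (392, [55, 93, 147]), (394, [52, 92, 144]), (396, [53, 96, 152]), (398, [53, 89, 130]), (400, [49, 81, 123])]
211 [150, 150, 116, 94, 96, 74, 76, 75, 84, 84, 149, 167, 164, 166, 165, 158, 101, 105, 101, 97, 95, 99, 98, 100, 93, 146, 157, 156, 146, 141, 155]
250 [81, 80, 77, 77, 77, 79, 86, 82, 158, 167, 166, 168, 166, 138, 107, 108, 105, 100, 97, 100, 100, 97, 107, 154, 162, 160, 155, 149, 149, 156, 161]
[ 0.99677698 -0.08000698  0.00587651 -0.54343617]
```

```bash
python3 -m inch '{"translation":[[0,0,0],[0,0,0],[0,0,0],[0,0,0],[0,0,0],[0,0,0],[0,0,0],[0,0,0]],"turn":[0,0,0,0,0,0,0,0]}'; python3 look.py w8 top_mid peg_root
python3 - <<'E'
from h import *
a=cv2.imread("pics/w7.png").astype(int);b=cv2.imread("pics/w8.png").astype(int)
for im in(a,b):
    for r in(90,211,250):print(r,[int(im[r-1:r+2,c].sum()/9) for c in range(352,392)])
for n in("hung_template","mallet","chisel","small_template"):
    read_camera("scene");print(n,[(np.round(r["centre"]).tolist(),round(r["p"],2)) for r in mark_of("scene",n)][:2])
E
```

```text
time: 20.85
position: [0.5339, -0.113, 0.3747]
ee_rot: [0.708, -0.027, 0.031, -0.705]
contact_force: [0.7, 0.2, 0.2]
opening: 0.0299
top_mid [([369.0, 208.6], 0.93), ([196.0, 128.0], 0.6)]
peg_root [([357.3, 207.6], 0.75)]
90 [82, 80, 77, 80, 74, 76, 75, 70, 70, 75, 80, 76, 71, 75, 75, 77, 77, 81, 81, 76, 78, 151, 164, 159, 159, 159, 159, 158, 159, 159, 158, 161, 159, 120, 98, 103, 102, 100, 98, 98]
211 [76, 78, 75, 81, 84, 87, 84, 75, 149, 169, 167, 165, 164, 165, 166, 166, 165, 168, 158, 120, 101, 105, 105, 107, 101, 99, 97, 95, 95, 98, 99, 99, 98, 100, 100, 100, 93, 90, 146, 159]
250 [86, 87, 82, 81, 158, 172, 167, 167, 166, 166, 168, 169, 166, 171, 138, 105, 107, 107, 108, 105, 105, 98, 100, 98, 97, 99, 100, 100, 100, 102, 97, 93, 107, 139, 154, 158, 162, 159, 160, 160]
90 [85, 81, 82, 79, 77, 77, 72, 72, 69, 75, 79, 81, 76, 73, 74, 76, 79, 81, 81, 80, 70, 121, 158, 162, 159, 160, 157, 158, 161, 158, 160, 160, 163, 139, 105, 99, 101, 102, 99, 101]
211 [79, 77, 73, 78, 82, 83, 86, 77, 108, 159, 169, 166, 165, 165, 166, 165, 165, 166, 170, 138, 105, 103, 104, 107, 107, 103, 101, 97, 97, 94, 98, 100, 99, 99, 98, 96, 99, 92, 107, 150]
250 [80, 87, 88, 74, 124, 164, 170, 166, 168, 166, 167, 165, 167, 169, 158, 119, 105, 107, 107, 108, 105, 102, 101, 96, 97, 98, 101, 100, 102, 99, 101, 100, 86, 125, 146, 157, 161, 160, 161, 161]
hung_template [([96.0, 154.0], 0.58)]
mallet [([167.0, 152.0], 0.58)]
chisel [([92.0, 158.0], 0.72), ([220.0, 190.0], 0.67)]
small_template [([297.0, 237.0], 0.65)]
```

```bash
python3 -c "
from rig import arm
print(arm.close_job())"
```

```text
the job is handed in; nothing more can be done
None
```

The large template is hanging on the free peg by its second hole, at rest, and I handed the job in at about 21 s. No verdict is reported, so this rests on my own checks.

I pinched the top edge above hole 2, next to the centre of mass (y ≈ 35.7 mm). I measured the peg head as about 7 mm low, fed the hole over it gently, slid the board to the rail, lowered it and let go.

**Last checks**
- **Hole:** the wrist picture shows the peg through hole 2.
- **Level:** the top edge is level to about 1° or better.
- **At rest:** two pictures about 1 s apart show the board not moving relative to the rail.
- **Force on the stand:** the highest I read was about 8 N at the wrist, or roughly 8.5 N with the board's weight taken out. I read it only at the end of each move.
- **Other items:** the hung template, small template, mallet and chisel show up within about 4 px of where they started in the scene camera. At about 4 mm per pixel that is detector noise.

**Less certain**
- **Gap to the rail:** the board's top edge came out 2 to 3 mm in front of my rail estimate. About 1 mm of that is error in the estimate, because contact came 1 mm early. I put the gap at 1 to 2 mm against the 4.5 mm limit. The board itself hides the gap, so I could not measure it directly.

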